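# Third hand at the pen-welding jig

### The arm

A 7-joint arm with a two-finger parallel gripper is mounted at the origin on the work surface. World frame = base frame: x ahead of the robot, y to its left, z up, the work surface at z = 0. Lengths are in m, angles in rad, forces in N, time in s.
With the tool pointing down it reaches from about 0.35 to 0.9 m from the base axis. Payload 8.1 kg.
Tool frame: the origin (TCP) lies at the very end of the fingers, on their centre line; the grasp point (between the pads) lies 19 mm behind it (tcp_to_grasp is the distance from the TCP to the grasp point, in m); z points along the fingers, y is the direction in which the jaws open and shut (so a half turn about z gives the same grasp; the last joint's range is limited). The gripper opens to 85 mm and grips with 20 to 120 N. Pads are 22 mm wide; open, the fingers measure 114 mm over their backs; the gripper's body (76 mm by 85 mm) begins 54 mm behind the grasp point. The pads swing forward as they close: fully open they stand 13 mm farther back than shut.
Start: joints at [-1.244, 0.434, 0.025, 1.573, -0.012, 1.134, -0.075], TCP at [0.26, 0.568, 0.207] pointing down, gripper open.
Joint ranges: [-2.62, 2.62], [-0.44, 2.09], [-1.27, 1.32], [0.08, 2.57], [-1.32, 4.46], [0.12, 2], [-2.74, 2.74]. Speed limits (rad/s): [2.22, 2.22, 3.01, 3.01, 3.14, 3.14, 3.14].

### API

Orientations are given as a rotation vector (axis times angle).
In Python, from cell import observe, grab_frame, close_job, look_for, tcp_to_grasp gives the robot as it stands.
- The arm moves only by the shell command python3 -m creep 'ROWS' [FORCE]. ROWS is JSON, a list that holds one entry, the list of rows, each a list of 7 numbers: the closure, from 0 (fully open) to 1 (shut), then the shift along the tool's x, y, z in mm, then the turn, a rotation vector about the tool's x, y, z in degrees. A call has 1 to 5 rows; each row is the pose to reach, as a shift and turn from the pose commanded when the call began, along the tool's axes at that moment; what a row does not reach only later rows make up. A row lasts 1/12 s, in which the tool goes at most 41.7 mm and 7.16 degrees, less where a joint would pass 70% of its speed; a pose out of reach is approached as far as the arm can. A call with a gripper value outside its range is refused whole. The fingers move at their own pace and stop on an object; FORCE is the grip in N (left out, the last holds). Time passes only in rows, so rows that repeat a pose let the fingers close. It gives the time, the measured TCP pose, the force and the opening at its end, in the units of the state.
- observe(): the state, without advancing time (a new reading comes with each control period).
- grab_frame(name): name is "scene" or "top" or "wrist"; returns a dict with "color" (420x560x3 uint8, red, green, blue), "K" (3x3 intrinsics, pixels), "T" (4x4, takes a point from camera to world coordinates); the wrist camera has in their place "hand_eye" (4x4, takes a point from camera to tool coordinates, whose origin is the TCP and whose axes are the flange's). Camera axes: x right, y up, looking along -z (the intrinsics and any distortion apply to the point x, -y, -z); pixel columns grow to the right and rows downward; lengths in m; the calibration is good to about 2 mm. A picture is of the moment at which its call begins: read the wrist's pose just before it. There is no depth.
- close_job(): hands the job in, once; it reports no verdict.
Trained networks look in the newest picture that a camera, given by its name, has taken for a name from the list of things; names that differ only in an ending like _2 or _b are one class to them, and where a whole thing is asked for, a point or a joint stands for the part that bears it (a point fixed in the world has none). Each returns a list of dicts, best first, with "conf" (0 to 1); they miss things now and then, are a little off and sometimes report something else, mostly with a low value. They report only what shows in the picture. A call takes as long as a camera call. They do not tell look-alikes from the thing itself.
- look_for(camera, target): "box" ([left, top, width, height] in pixels, round what is visible of it).
The state is a dict: "time_s": time; "joint_positions": joint angles; "qd": joint speeds; "joint_torque": joint torques, N m; "eef_pos": TCP position; "tcp_rot": TCP orientation; "contact_force": force on the tool from outside, world axes, zero at the start; "torque": the same for the moment, N m; "opening": opening from 0.0 (shut) to 1.0 (fully open).
Only numpy, scipy, OpenCV 4.12 (cv2) and the standard library are available. Lean on these libraries where they do the work, as an engineer would, in place of code of your own. Each camera call takes 0.05 s, during which the arm holds its last target.

### The job

Be the third hand for a pupil about to tack a printed box together with the 3D pen: lift the taller of the two white wall panels out of the wooden rack and stand it upright on the box floor in the jig, its ends flush with the ends of the floor and its face flat against both metal squares. Gently press it against the squares with a steady force of about 10 newtons (no less than 5, no more than 20) for at least two seconds, and finish still holding and pressing it; leave the shorter panel and the other things on the bench where they are.

Things in the scene. Friction and masses are not known exactly. Their poses are not given: they have to be found in the camera images.
- tall_panel: The taller white printed wall panel, rigid, 0.08 to 0.17 kg: 8 mm thick (its x), 150 mm wide (its y), 100 mm high (its z, up). Two windows 35 mm wide and 24 mm high, centred 45.5 mm either side of the middle and 64 mm above the underside; the middle 56 mm is solid. The same from both faces: either face may meet the squares. Origin: centre of its underside. At the start it stands upright in one of the two grooves of the rack, so its top edge is at 110 mm.
- low_panel: The shorter white panel, to be left alone: 8 mm thick (its x), 150 mm wide (its y), 60 mm high (its z). Origin: centre of its underside. It stands in the rack's other groove, 64 mm from the tall panel centre to centre, top edge at 70 mm.
- rack: Fixed wooden block 122 (its x) by 170 (its y) by 30 mm high, origin at the centre of its underside. Two grooves 10 mm wide and 20 mm deep run along its y at x = -32 and +32 mm, their bottoms 10 mm above the bench; either one may hold the tall panel.
- jig: Fixed, rigid plywood assembly board 180 (its x) by 240 (its y) by 12 mm, origin at the centre of its underside, z up; its +x points roughly away from the robot, where the pupil sits. Carries the two metal squares (the fence). The plane of the squares' working faces is at x = -40 mm and looks along +x. Two small hold-down clips, at most 29 mm above the bench, stand at x = 49 to 83 mm, y = -45 and +45 mm.
- square_left: Right-angle aluminium square at the jig's +y side, 45 mm wide (jig y = 40 to 85 mm), upright face 70 mm high, its top 82 mm above the bench; foot and gusset behind it, reaching to jig x = -88 mm. Origin: foot of its working face, on the jig board; its +x is the face normal.
- square_right: The same square at jig y = -85 to -40 mm. Between the two squares is an open gap of 80 mm. Axes as for the left one.
- box_floor: White box floor, 100 (its x) by 150 (its y) by 8 mm, clipped rigidly on the jig board with its long edge against both squares; origin at the centre of its underside. Its top is 20 mm above the bench, with four stand-offs of 8 mm diameter and 6 mm height at x = -12 and +33, y = +-50 mm (the nearest surface is 34 mm from the squares' plane).
- seat (a point): Where the centre of the tall panel's underside must finally be: on the top of the box floor (20 mm above the bench), 4 mm out from the plane of the squares, midway between them. Its axes are the jig's: x out of the squares' faces (so pressing is towards -x), y along them, z up.
- pen: 3D pen of 170 mm lying along y on its small grey stand, 53 mm high in all; bystander, origin at the centre of its underside.
- spool: Filament spool lying flat, 100 mm across, 48 mm high; bystander, origin at the centre of its underside.
- adapter: Black power adapter 50 x 110 x 32 mm; bystander, origin at the centre of its underside.
- carton: Open cardboard kit box 160 x 200 mm, walls 60 mm high, a raised flap to about 120 mm; bystander, origin at the centre of its underside.
Not all that is in view belongs to the job. Leave any orange or red look-alike of the tall_panel alone.

How it is judged:
On the way, in this order (a step that is already met when the one before it is completed fails the run):
1. the tall panel is held by the gripper, lifted clear out of the rack (height (world z) of tall_panel above 0.04 m and contact force between the fingers and tall_panel above 1 N), for 0.2 s.
2. the panel stands in its place and is pressed against both squares with 5 to 20 N for two seconds (contact force between tall_panel and jig between 5 and 20 N and contact force between tall_panel and square_left above 0.3 N and contact force between tall_panel and square_right above 0.3 N and contact force between the fingers and tall_panel above 3 N and x of tall_panel in the frame of seat between -0.0035 and 0.0035 m and y of tall_panel in the frame of seat between -0.006 and 0.006 m and z of tall_panel in the frame of seat between -0.0025 and 0.0025 m and angle between tall_panel's own z axis and vertical below 0.06 rad and angle between the x axis of tall_panel and the x axis of seat, either way round below 0.04 rad), for 2 s.
At the end, for the whole second after the job is handed in: Tall panel on the box floor at the seat (2.5 mm in height, 6 mm along, 3.5 mm across the squares), upright (0.06 rad), square to the jig (0.04 rad), pressed on the squares with 5 to 20 N in all, touching each (over 0.3 N), fingers still on it (over 3 N) (all of step 2); the arm keeps its last pose, push and grip.
It fails at once if the panel is knocked or pressed against the jig with more than 45 N (contact force between tall_panel and jig above 45 N).
It fails at once if the shorter panel is disturbed by more than 15 mm (distance of low_panel from where it was at the start of the episode above 0.015 m).
It fails at once if a bystander is moved by more than 20 mm (distance of any of pen, spool, adapter, carton from where it was at the start of the episode above 0.02 m).
It also fails if it takes over 58 s, if anything falls off the work surface, if the arm or the gripper's body presses on something with over 40 N, if the wrist force passes 120 N, or if a joint passes its speed limit or range.

## Working session

There is one attempt and no reset: what is moved stays moved. The work goes in short steps, Python scripts to look and compute and a shell command to move; the robot and the scene stay as the last step left them, time stands still between calls to the robot, and variables do not carry over. Pictures are saved under pics/ and viewed, and the job is handed in when it is done.

```bash
ls; mkdir -p pics; python3 - <<'E'
from cell import *
import cv2,json
print(observe(), tcp_to_grasp)
for n in ["scene","top","wrist"]:
    f=grab_frame(n); cv2.imwrite(f"pics/{n}0.png",f["color"][:,:,::-1])
    print(n,f["K"],f.get("T"),f.get("hand_eye"),[k for k in f])
    for t in ["tall_panel","low_panel","rack","jig","square_left","box_floor"]:
        print(t,[(d["box"],round(d["conf"],2)) for d in look_for(n,t)][:3])
E
```

```text
pics
{'time_s': 0.0, 'joint_positions': array([-1.24359518,  0.43523886,  0.02498569,  1.57411471, -0.01156877,
        1.13402057, -0.07510625]), 'qd': array([ 5.23945955e-04, -2.51175924e-04,  6.04785472e-04,  1.11412429e-03,
        1.42758646e-03, -2.78031970e-04, -5.33394795e-05]), 'joint_torque': array([-1.54493673e-04, -6.70452261e+01,  1.02436971e+00, -3.16216135e+01,
        1.53661659e-02,  1.23897119e-02,  4.45657292e-06]), 'eef_pos': array([0.26027019, 0.56761087, 0.2064095 ]), 'tcp_rot': array([-6.70023570e-01, -3.06913689e+00,  2.55774904e-03]), 'contact_force': array([ 0.482108  ,  0.58621588, -0.29361762]), 'torque': array([ 0.01037515,  0.01271285, -0.03538561]), 'opening': 1.0007524920943887} 0.0187
scene [[406.25778006   0.         282.22739778]
 [  0.         406.25778006 209.0132219 ]
 [  0.           0.           1.        ]] [[ 0.18254339 -0.7066325   0.68362886  1.23358882]
 [ 0.98319051  0.13387225 -0.12415573  0.01090866]
 [-0.00378646  0.69480121  0.71919186  0.7889503 ]
 [ 0.          0.          0.          1.        ]] None ['color', 'K', 'T']
tall_panel
[... 1052 characters left out ...]
 39.0], 0.74)]
box_floor [([353.1, 186.3, 57.7, 39.4], 0.96)]
wrist [[294.22333824   0.         277.15002951]
 [  0.         294.22333824 207.19899412]
 [  0.           0.           1.        ]] None [[ 1.32947531e-03  9.52116120e-01  3.05733751e-01  7.68384113e-02]
 [ 9.99998483e-01 -1.60998130e-03  6.65336592e-04 -1.75002786e-04]
 [ 1.12570332e-03  3.05732402e-01 -9.52116816e-01 -1.67319667e-01]
 [ 0.00000000e+00  0.00000000e+00  0.00000000e+00  1.00000000e+00]] ['color', 'K', 'hand_eye']
tall_panel [([1.4, 239.8, 147.4, 90.4], 0.81)]
low_panel [([92.7, 384.1, 36.7, 33.4], 0.68)]
rack [([88.9, 341.5, 120.1, 77.8], 0.87), ([92.5, 385.0, 36.3, 34.6], 0.66)]
jig []
square_left []
box_floor []
```

View pics/scene0.png

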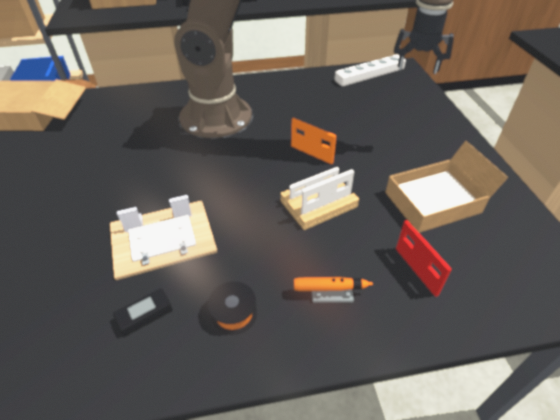

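View pics/top0.png

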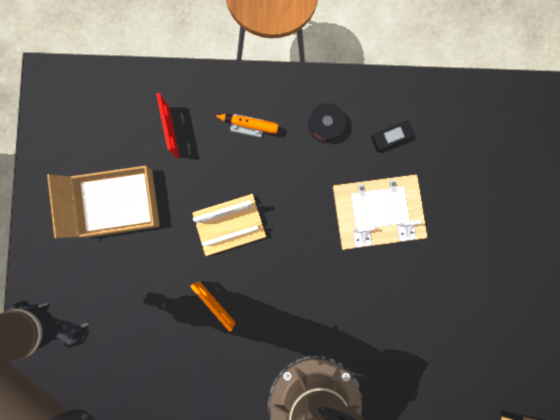

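View pics/wrist0.png

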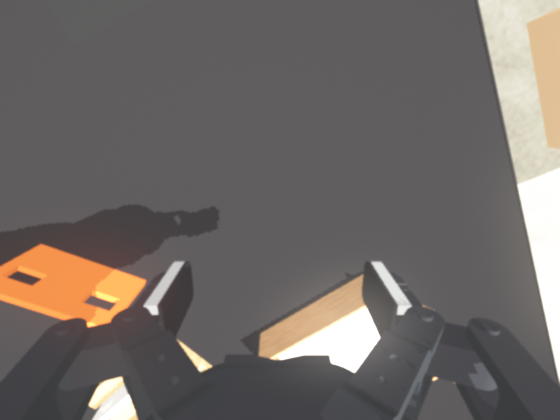

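The scene view shows the rack at about (319,200). The tall, windowed panel is on the side away from the robot and the low one is behind it. The jig is at (163,238), and the orange and red look-alikes stand apart. In the top view the rack is at (229,225) and the jig at (380,212). I'll zoom in next.

```bash
python3 - <<'E'
import cv2,numpy as np
s=cv2.imread("pics/scene0.png");t=cv2.imread("pics/top0.png")
def crop(im,x,y,w,h,k): return cv2.resize(im[y:y+h,x:x+w],None,fx=k,fy=k,interpolation=cv2.INTER_CUBIC)
cv2.imwrite("pics/a_toprack.png",crop(t,180,185,100,75,8))
cv2.imwrite("pics/a_topjig.png",crop(t,325,168,110,82,7))
cv2.imwrite("pics/a_scrack.png",crop(s,270,155,100,75,8))
cv2.imwrite("pics/a_scjig.png",crop(s,105,190,120,88,6))
E
```

```text
(no output)
```

View pics/a_toprack.png

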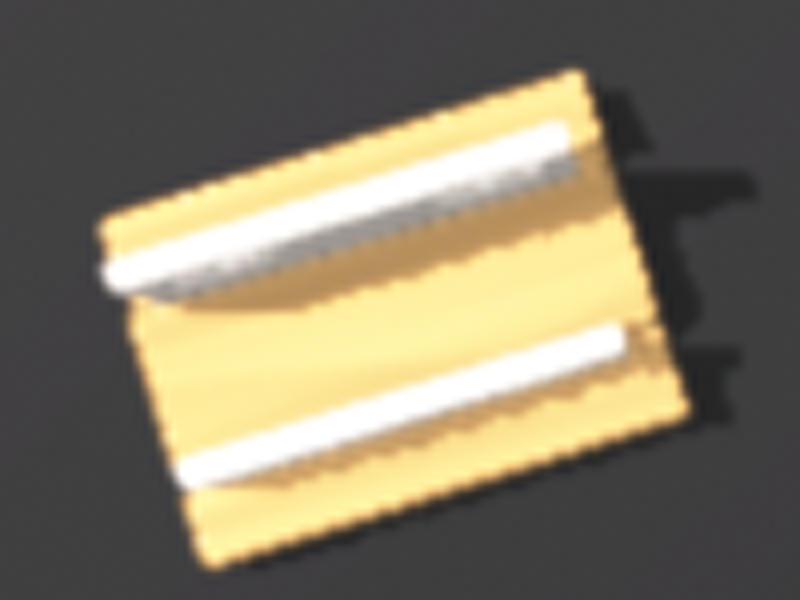

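View pics/a_topjig.png

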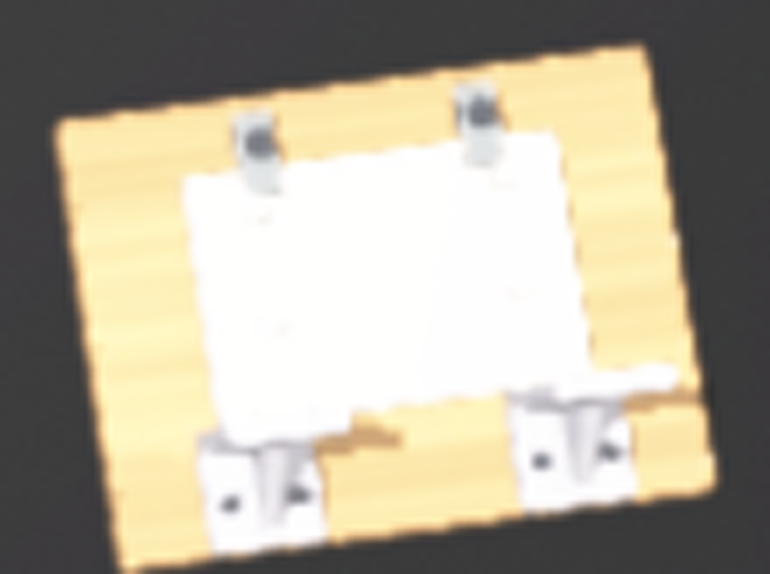

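View pics/a_scrack.png

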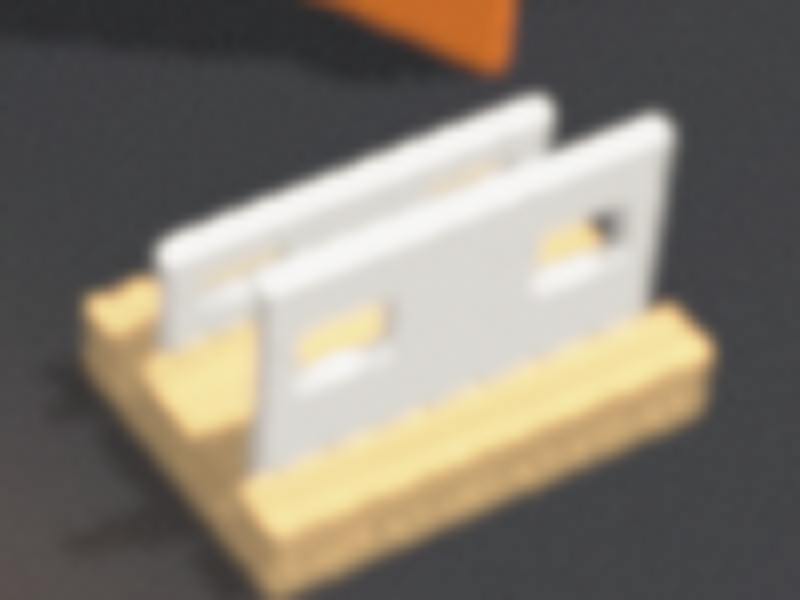

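View pics/a_scjig.png

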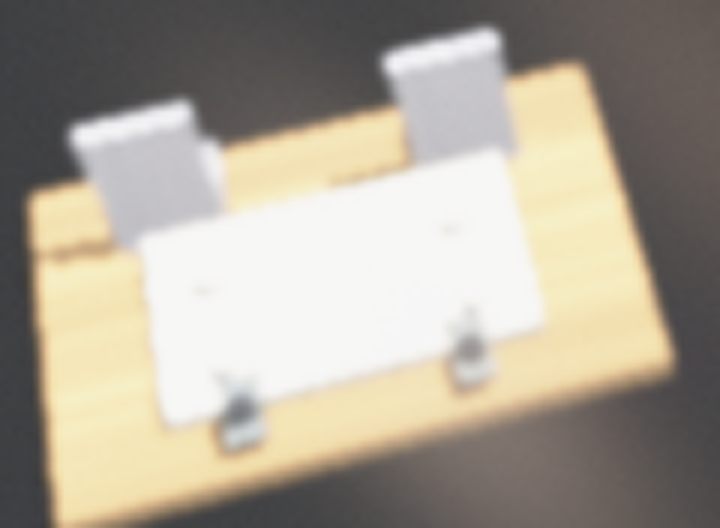

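```bash
cat > h.py <<'E'
import numpy as np
from scipy.optimize import least_squares
K={'s':np.array([[406.258,0,282.227],[0,406.258,209.013],[0,0,1]]),'t':np.array([[421.452,0,282.19],[0,421.452,215.834],[0,0,1]])}
T={'s':np.array([[0.18254339,-0.7066325,0.68362886,1.23358882],[0.98319051,0.13387225,-0.12415573,0.01090866],[-0.00378646,0.69480121,0.71919186,0.7889503],[0,0,0,1]]),
't':np.array([[0.02095631,0.99666897,-0.07881495,0.41561875],[-0.99927235,0.02339329,0.03012516,0.13556635],[0.03186855,0.07812629,0.99643398,1.17608145],[0,0,0,1]])}
def proj(c,P):
    q=(np.asarray(P)-T[c][:3,3])@T[c][:3,:3]; q=q*[1,-1,-1]; q=q@K[c].T; return q[:,:2]/q[:,2:]
def unc(u,off,k): return (np.asarray(u,float)+.5)/k-.5+off
def w(p,P):
    P=np.asarray(P)/1000; c,s=np.cos(p[2]),np.sin(p[2]); return np.c_[p[0]+c*P[:,0]-s*P[:,1],p[1]+s*P[:,0]+c*P[:,1],P[:,2]]
def fit(obs,p0,label):
    for sub in ('st','s','t'):
        o=[x for x in obs if x[0] in sub]
        if not o: continue
        f=lambda p:np.concatenate([(proj(c,w(p,P))-U).ravel() for c,P,U in o])
        r=least_squares(f,p0,loss='soft_l1'); print(label,sub,r.x.round(4),'deg',np.degrees(r.x[2]).round(2),'rms',np.sqrt(np.mean(f(r.x)**2)).round(2))
        if sub=='st': best=r.x; print(np.round(f(r.x).reshape(-1,2),1).tolist())
    return best
E
cat > m.py <<'E'
from h import *
jt=lambda u:unc(u,[325,168],7); js=lambda u:unc(u,[105,190],6)
rt=lambda u:unc(u,[180,185],8); rs=lambda u:unc(u,[270,155],8)
fit([('t',[[90,120,12],[90,-120,12],[-90,-120,12],[-90,120,12],[60,75,20],[60,-75,20]],jt([[58,120],[643,45],[714,490],[122,570],[184,178],[555,133]])),
('s',[[-90,-120,12],[-90,120,12],[60,-75,20],[60,75,20],[-40,-75,20],[-40,75,20],[-40,-40,82],[-40,40,82],[-40,85,82]],js([[32,193],[583,65],[165,422],[543,325],[142,238],[497,152],[192,115],[388,68],[500,42]]))],[.45,-.1,0.1],'jig')
fit([('t',[[61,85,30],[61,-85,30],[-61,-85,30],[-61,85,30]],rt([[100,222],[582,72],[690,412],[205,570]])),('s',[[61,-85,30],[61,85,30],[-61,-85,30]],rs([[278,535],[715,350],[85,305]]))],[.45,.25,.25],'rack')
fit([('t',[[4,75,110],[4,-75,110],[-4,75,110],[-4,-75,110]],rt([[100,268],[565,122],[112,292],[575,152]])),('s',[[4,-75,110],[4,75,110],[4,-75,30],],rs([[265,295],[668,132],[255,470]]))],[.45,.25,.25],'tall')
E
python3 m.py
```

```text
jig st [ 0.5278 -0.1702  0.1485] deg 8.51 rms 0.46
[[-0.5, -0.3], [-0.2, 0.1], [-0.6, -0.1], [-0.8, -0.6], [-0.6, -0.3], [-0.8, -0.5], [-0.4, -0.1], [-0.4, -0.3], [-0.7, -0.7], [-0.4, -0.8], [-0.1, -0.2], [0.1, -0.2], [-0.7, -0.1], [-0.1, 0.0], [-0.6, 0.2]]
jig s [ 0.5289 -0.1692  0.1497] deg 8.58 rms 0.27
jig t [ 0.5271 -0.172   0.1524] deg 8.73 rms 0.17
rack st [0.4801 0.2466 0.3351] deg 19.2 rms 0.57
[[-0.5, 0.1], [-0.9, -0.1], [-0.7, -0.1], [-0.2, -0.4], [-0.9, 0.2], [-1.2, -0.2], [-0.6, -0.0]]
rack s [0.4807 0.249  0.3314] deg 18.99 rms 0.22
rack t [0.4798 0.245  0.3318] deg 19.01 rms 0.21
tall st [0.5098 0.2568 0.3276] deg 18.77 rms 0.43
[[0.5, -0.2], [-0.6, 0.4], [-0.1, -0.1], [-1.0, -0.3], [-0.4, -0.4], [-0.4, 0.0], [-0.1, 0.4]]
tall s [0.51   0.2576 0.3252] deg 18.63 rms 0.24
tall t [0.5096 0.2561 0.3263] deg 18.7 rms 0.45
```

```bash
cat > g.py <<'E'
from cell import *
import numpy as np
from scipy.spatial.transform import Rotation as R
def rel(pos,ydeg):
    o=observe(); Rt=R.from_rotvec(o["tcp_rot"])
    y=np.array([np.cos(np.radians(ydeg)),np.sin(np.radians(ydeg)),0]); z=np.array([0,0,-1.]); x=np.cross(y,z)
    Rd=R.from_matrix(np.c_[x,y,z])
    print("now",o["eef_pos"].round(4),"shift mm",(Rt.inv().apply(np.array(pos)-o["eef_pos"])*1000).round(1),"turn deg",np.degrees((Rt.inv()*Rd).as_rotvec()).round(2),"F",o["contact_force"].round(1),"M",o["torque"].round(2),"open",round(o["opening"],3),"t",round(o["time_s"],2))
E
python3 -c "
from g import *
rel([.510,.257,.207],18.7)"
```

```text
now [0.2605 0.5682 0.2072] shift mm [-3.565e+02 -1.788e+02  2.000e-01] turn deg [ 0.   -0.   46.67] F [-0.7  0.  -0.3] M [-0.02  0.02  0.04] open 1.004 t 1.05
```

```bash
python3 -m creep '[[[0.4,-30,-15,0,0,0,5],[0.4,-66,-33,0,0,0,10],[0.4,-102,-51,0,0,0,15],[0.4,-138,-69,0,0,0,20],[0.4,-174,-87,0,0,0,25]]]' 60
python3 -c "
from g import *
rel([.510,.257,.207],18.7)"
```

```text
time_s: 1.47
eef_pos: [0.3833, 0.4151, 0.2074]
tcp_rot: [1.324, 2.849, 0.001]
contact_force: [1.1, 0.3, 0.0]
opening: 0.605
now [0.3833 0.4151 0.2074] shift mm [-202.5   -5.     0.4] turn deg [ 3.000e-02 -1.000e-02  2.144e+01] F [1.1 0.3 0. ] M [ 0.04 -0.02  0.07] open 0.605 t 1.47
```

```bash
python3 -m creep '[[[0.4,-40,-1,0,0,0,5],[0.4,-80,-2,0,0,0,10],[0.4,-120,-3,0,0,0,15],[0.4,-160,-4,0,0,0,20],[0.4,-195,-5,0,0,0,21.4]]]'
python3 -m creep '[[[0.4,0,0,0,0,0,0],[0.4,0,0,0,0,0,0]]]'
python3 - <<'E'
from g import *
import cv2
rel([.510,.257,.207],18.7)
f=grab_frame("wrist"); cv2.imwrite("pics/w1.png",f["color"][:,:,::-1])
print(look_for("wrist","tall_panel"))
E
```

```text
time_s: 1.88
eef_pos: [0.5064, 0.2623, 0.2076]
tcp_rot: [1.833, 2.551, 0.001]
contact_force: [0.5, 0.3, -0.1]
opening: 0.599
time_s: 2.05
eef_pos: [0.5063, 0.2624, 0.2074]
tcp_rot: [1.83, 2.552, 0.0]
contact_force: [-0.4, 1.4, -0.6]
opening: 0.598
now [0.5063 0.2624 0.2074] shift mm [-6.3  1.7  0.4] turn deg [0.03 0.04 0.  ] F [-0.4  1.4 -0.6] M [0.03 0.06 0.03] open 0.598 t 2.05
[{'box': [273.0, 122.9, 12.1, 152.2], 'conf': 0.85}, {'box': [0.0, 54.8, 147.6, 83.2], 'conf': 0.85}, {'box': [442.4, 110.5, 117.6, 18.7], 'conf': 0.58}]
```

View pics/w1.png

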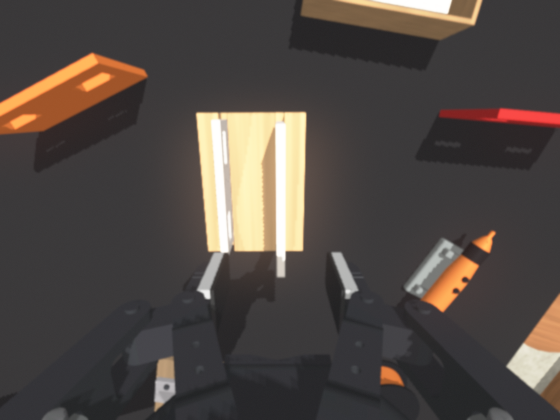

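The wrist view shows the tall panel's top edge running from (280,123) to (281,275), its lower tip shaded by the gripper. The low panel is to its left at (222,185), and the panel sits slightly left of the midline between the pads.

```bash
cat >> g.py <<'E'
def wray(uv,zpl,o=None):
    import cell
    o=o or observe(); f=WR or grab_frame("wrist"); K=f["K"];H=f["hand_eye"]
    Rt=R.from_rotvec(o["tcp_rot"]).as_matrix()
    d=np.array([(uv[0]-K[0,2])/K[0,0],-(uv[1]-K[1,2])/K[1,1],-1])
    d=Rt@(H[:3,:3]@d); c=o["eef_pos"]+Rt@H[:3,3]
    return c+d*(zpl-c[2])/d[2]
WR=None
E
python3 - <<'E'
import cv2
im=cv2.imread("pics/w1.png")
cv2.imwrite("pics/w1c.png",cv2.resize(im[105:290,190:320],None,fx=4.3,fy=3.2,interpolation=cv2.INTER_CUBIC))
g=cv2.cvtColor(im,cv2.COLOR_BGR2GRAY)
for r in (125,130,150,200,240,255,265,272,275,278): print(r,g[r,270:292])
import g as G
G.WR=G.grab_frame("wrist"); o=G.observe()
for uv in [(280,123),(280.5,275.5),(280.3,200)]:
    print(uv,G.wray(uv,.110,o).round(4))
E
```

```text
125 [232 234 234 232 230 241 253 254 255 255 255 255 255 254 254 250 244 242
 242 242 242 239]
130 [231 224 199 171 176 224 252 254 255 255 255 255 255 255 254 251 244 242
 242 242 241 239]
150 [162 164 165 165 174 217 250 254 255 255 255 255 255 255 254 250 243 241
 241 241 240 238]
200 [161 161 162 164 166 189 241 254 255 255 255 255 255 254 254 248 240 239
 238 237 235 233]
240 [155 155 155 157 160 178 233 253 254 254 254 254 254 254 253 247 237 234
 233 231 230 229]
255 [ 65  65  66  72  77 102 175 238 252 253 252 252 254 254 247 177  97  77
  75  75  75  74]
265 [ 71  72  73  73  73  85 129 178 205 210 211 211 210 204 176 118  79  72
  71  71  72  71]
272 [ 57  56  57  58  63  81 124 174 202 209 210 209 209 204 175 116  76  70
  69  69  69  69]
275 [ 55  54  56  55  60  77 117 166 195 202 202 202 201 196 168 112  76  69
  68  68  67  67]
278 [53 53 53 54 58 64 71 77 80 82 81 82 81 80 77 70 68 67 67 67 68 67]
(280, 123) [0.4845 0.332  0.11  ]
(280.5, 275.5) [0.5346 0.191  0.11  ]
(280.3, 200) [0.5078 0.2666 0.11  ]
```

View pics/w1c.png

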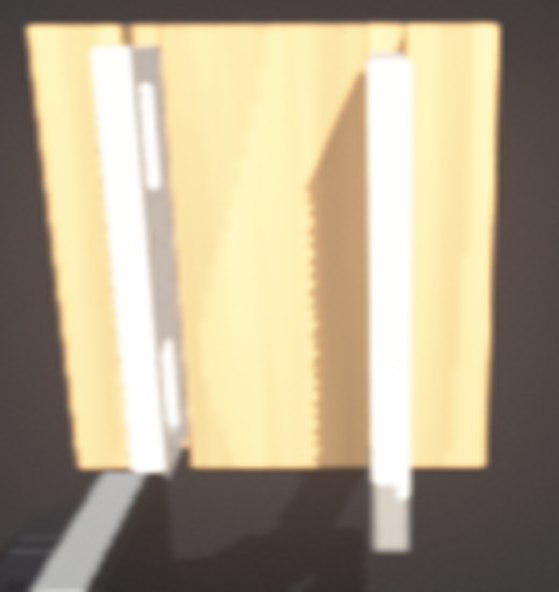

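```bash
python3 -c "
from g import *
rel([.5097,.2605,.052],19.1)"
```

```text
now [0.504  0.2662 0.2071] shift mm [ -7.3   3.6 155.1] turn deg [-0.02 -0.05  0.  ] F [-0.2  0.3 -0.6] M [0.02 0.02 0.01] open 0.601 t 2.2
```

```bash
python3 -m creep '[[[0.4,0,0,0,0,0,0],[0.4,0,0,0,0,0,0]]]'
python3 - <<'E'
from g import *
import g as G, cv2
for i in range(3):
    rel([.5097,.2605,.052],19.1)
    o=observe(); f=grab_frame("wrist"); G.WR=f
    g=cv2.cvtColor(f["color"],cv2.COLOR_RGB2GRAY); cv2.imwrite(f"pics/w2_{i}.png",f["color"][:,:,::-1])
    print(look_for("wrist","tall_panel")[0], o["qd"].round(3))
for r in (125,130,270,275,278,280,282,285): print(r,g[r,270:292])
print(g[110:130,281])
E
```

```text
time_s: 2.37
eef_pos: [0.5041, 0.266, 0.2072]
tcp_rot: [-1.822, -2.559, -0.0]
contact_force: [-0.4, -0.2, 0.6]
opening: 0.598
now [0.5041 0.266  0.2072] shift mm [ -7.1   3.5 155.2] turn deg [-0.01 -0.02  0.01] F [-0.4 -0.2  0.6] M [-0.05 -0.04  0.01] open 0.598 t 2.37
{'box': [443.6, 116.6, 116.4, 16.9], 'conf': 0.97} [ 0.003  0.001  0.005 -0.001 -0.002  0.002  0.   ]
now [0.5044 0.2656 0.2072] shift mm [ -6.6   3.4 155.2] turn deg [-0.   -0.01 -0.04] F [-0.4  0.1  0.5] M [0.   0.04 0.02] open 0.604 t 2.47
{'box': [444.2, 118.5, 115.8, 15.6], 'conf': 0.84} [ 0.006  0.     0.005  0.     0.001 -0.     0.002]
now [0.5046 0.2652 0.2072] shift mm [ -6.1   3.3 155.2] turn deg [-0.   -0.   -0.08] F [ 0.1  0.  -0. ] M [ 0.02  0.   -0.05] open 0.601 t 2.57
{'box': [0.0, 56.5, 148.9, 83.6], 'conf': 0.93} [ 0.004  0.001  0.002  0.     0.    -0.002 -0.   ]
125 [229 231 232 233 233 232 234 237 236 235 234 234 231 224 211 216 234 241
 241 241 241 241]
130 [229 231 232 231 226 219 223 247 254 255 255 255 255 255 255 254 253 246
 242 241 241 241]
270 [ 59  60  61  65  67  74 101 155 196 207 207 208 208 205 189 148  94  70
  69  69  68  68]
275 [ 55  54  54  59  66  72 100 154 196 207 207 207 207 204 188 147  92  69
  68  67  67  68]
278 [ 52  53  54  56  62  71  99 153 193 204 205 204 204 201 186 145  90  67
  66  67  66  66]
280 [ 52  52  53  54  60  69  85 116 142 149 149 149 150 146 136 108  77  67
  66  65  66  65]
282 [51 51 52 57 63 65 66 67 67 68 66 67 67 66 66 66 65 65 64 65 65 64]
285 [50 50 51 54 57 63 65 65 64 64 65 64 63 64 65 64 64 64 64 64 64 63]
[ 67  66  67  69  84 137 210 238 242 242 242 242 242 241 239 234 231 234
 247 254]
```

```bash
python3 - <<'E'
import g as G, cv2
o=G.observe(); f=G.grab_frame("wrist"); G.WR=f
g=cv2.cvtColor(f["color"],cv2.COLOR_RGB2GRAY).astype(int)
for r in (132,140,270,276): print(r,g[r,270:292])
print(g[120:134,282],g[274:284,281])
for uv in [(281.8,127.5),(281.2,280)]: print(G.wray(uv,.11,o).round(4))
G.rel([.5097,.2605,.052],19.1)
E
```

```text
132 [230 231 229 214 179 167 201 246 254 255 255 255 255 255 255 255 253 247
 242 242 241 241]
140 [214 183 164 163 163 167 201 246 254 255 255 255 255 255 255 254 252 245
 242 242 241 240]
270 [ 60  60  61  64  68  75 102 155 197 208 209 208 209 206 190 149  95  71
  69  69  69  69]
276 [ 55  54  54  57  61  71 101 155 197 208 208 208 208 205 189 147  92  69
  68  68  67  66]
[240 239 238 234 228 230 232 240 251 254 255 255 255 255] [208 209 208 208 204 182 132  83  67  66]
[0.4882 0.3277 0.11  ]
[0.5378 0.1848 0.11  ]
now [0.5048 0.2649 0.2072] shift mm [ -5.7   3.2 155.2] turn deg [ 0.   -0.   -0.11] F [ 1.   0.4 -0.5] M [-0.01 -0.04 -0.03] open 0.598 t 2.72
```

```bash
python3 -c "
from g import *
rel([.5118,.2565,.052],19.1)"
```

```text
now [0.5048 0.2649 0.2072] shift mm [-10.2   3.9 155.2] turn deg [ 0.   -0.   -0.11] F [ 1.   0.4 -0.5] M [-0.01 -0.04 -0.03] open 0.598 t 2.72
```

```bash
python3 -m creep '[[[0.4,-4,2,10,0,0,0],[0.4,-8,3,25,0,0,0],[0.4,-9,4,40,0,0,0],[0.4,-9,4,50,0,0,0],[0.4,-9,4,50,0,0,0]]]'
python3 -m creep '[[[0.4,0,0,0,0,0,0],[0.4,0,0,0,0,0,0],[0.4,0,0,0,0,0,0]]]'
python3 -c "
from g import *
rel([.5118,.2565,.052],19.1)"
```

```text
time_s: 3.13
eef_pos: [0.5103, 0.2565, 0.1546]
tcp_rot: [-1.825, -2.556, 0.006]
contact_force: [-0.4, -0.1, 0.1]
opening: 0.6
time_s: 3.38
eef_pos: [0.5121, 0.2579, 0.158]
tcp_rot: [1.824, 2.557, 0.002]
contact_force: [0.6, -0.1, -0.4]
opening: 0.597
now [0.5121 0.2579 0.158 ] shift mm [ -1.3  -0.8 106. ] turn deg [ 0.08 -0.02 -0.12] F [ 0.6 -0.1 -0.4] M [-0.02 -0.03  0.01] open 0.597 t 3.38
```

```bash
python3 -m creep '[[[0.4,0,0,10,0,0,0],[0.4,-1,0,25,0,0,0],[0.4,-1,0,42,0,0,0],[0.4,-1,0,55,0,0,0],[0.4,-1,0,65,0,0,0]]]'
python3 -m creep '[[[0.4,0,0,0,0,0,0],[0.4,0,0,0,0,0,0],[0.4,0,0,0,0,0,0]]]'
python3 - <<'E'
from g import *
import cv2
rel([.5118,.2565,.052],19.1)
f=grab_frame("wrist"); cv2.imwrite("pics/w3.png",f["color"][:,:,::-1])
E
```

```text
time_s: 3.8
eef_pos: [0.5114, 0.2565, 0.0909]
tcp_rot: [-1.824, -2.557, 0.001]
contact_force: [0.2, 0.3, 0.2]
opening: 0.598
time_s: 4.05
eef_pos: [0.5124, 0.2568, 0.0929]
tcp_rot: [1.825, 2.557, 0.002]
contact_force: [0.1, 0.1, -0.9]
opening: 0.602
now [0.5124 0.2568 0.0929] shift mm [-0.1 -0.7 40.9] turn deg [ 0.06 -0.01 -0.13] F [ 0.1  0.1 -0.9] M [-0.04 -0.03  0.06] open 0.602 t 4.05
```

View pics/w3.png

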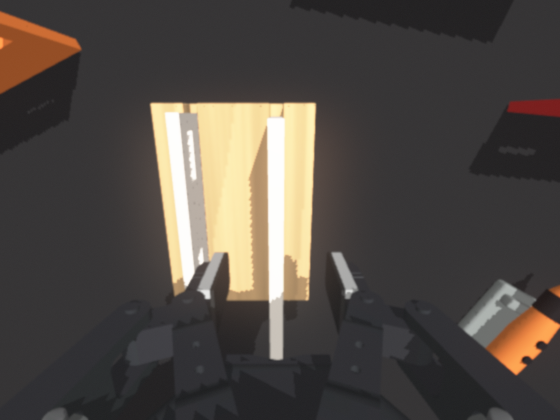

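The panel's top edge runs (276,118)–(276,358), about midway between the pads at columns 216 and 343, so I'll go down the rest of the way and grip.

```bash
python3 -m creep '[[[0.4,0,0,10,0,0,0],[0.4,0,-1,22,0,0,0],[0.4,0,-1,33,0,0,0],[0.4,0,-1,39,0,0,0],[0.4,0,-1,39,0,0,0]]]'
python3 -m creep '[[[0.4,0,0,0,0,0,0],[0.4,0,0,0,0,0,0],[0.4,0,0,0,0,0,0],[0.6,0,0,0,0,0,0],[0.8,0,0,0,0,0,0]]]' 60
python3 -m creep '[[[1,0,0,0,0,0,0],[1,0,0,0,0,0,0],[1,0,0,0,0,0,0],[1,0,0,0,0,0,0],[1,0,0,0,0,0,0]]]' 60
python3 -c "
from g import *
rel([.5118,.2565,.052],19.1)"
```

```text
time_s: 4.52
eef_pos: [0.51, 0.2558, 0.0516]
tcp_rot: [-1.824, -2.556, 0.004]
contact_force: [-0.3, -0.6, 0.4]
opening: 0.599
time_s: 4.93
eef_pos: [0.5112, 0.2564, 0.0536]
tcp_rot: [1.825, 2.557, 0.001]
contact_force: [-0.2, 0.1, 0.4]
opening: 0.327
time_s: 5.35
eef_pos: [0.5113, 0.2565, 0.0535]
tcp_rot: [1.825, 2.557, 0.001]
contact_force: [0.4, 0.8, 3.9]
opening: 0.085
now [0.5113 0.2565 0.0535] shift mm [-0.1  0.5  1.5] turn deg [ 0.05 -0.01 -0.13] F [0.4 0.8 3.9] M [ 0.01 -0.04  0.02] open 0.085 t 5.35
```

```bash
python3 -m creep '[[[1,0,0,-4,0,0,0],[1,0,0,-12,0,0,0],[1,0,0,-25,0,0,0],[1,0,0,-40,0,0,0],[1,0,0,-55,0,0,0]]]'
python3 -m creep '[[[1,0,0,-15,0,0,0],[1,0,0,-30,0,0,0],[1,0,0,-42,0,0,0],[1,0,0,-50,0,0,0],[1,0,0,-50,0,0,0]]]'
python3 -m creep '[[[1,0,0,0,0,0,0],[1,0,0,0,0,0,0],[1,0,0,0,0,0,0],[1,0,0,0,0,0,0],[1,0,0,0,0,0,0]]]'
python3 - <<'E'
from g import *
import cv2
rel([.5118,.2565,.152],19.1)
for n in ("wrist","scene"):
    f=grab_frame(n); cv2.imwrite(f"pics/{n}4.png",f["color"][:,:,::-1])
E
```

```text
time_s: 5.77
eef_pos: [0.5104, 0.2559, 0.109]
tcp_rot: [-1.825, -2.557, 0.002]
contact_force: [-0.8, -0.0, -1.5]
opening: 0.083
time_s: 6.18
eef_pos: [0.5116, 0.2566, 0.1601]
tcp_rot: [1.825, 2.556, 0.004]
contact_force: [0.2, 0.3, -0.4]
opening: 0.082
time_s: 6.6
eef_pos: [0.5107, 0.2561, 0.1576]
tcp_rot: [-1.825, -2.557, 0.002]
contact_force: [-0.0, 0.4, -1.4]
opening: 0.084
now [0.5107 0.2561 0.1576] shift mm [0.  1.2 5.6] turn deg [-0.06  0.02 -0.13] F [-0.   0.4 -1.4] M [ 0.01  0.02 -0.01] open 0.084 t 6.6
```

View pics/wrist4.png

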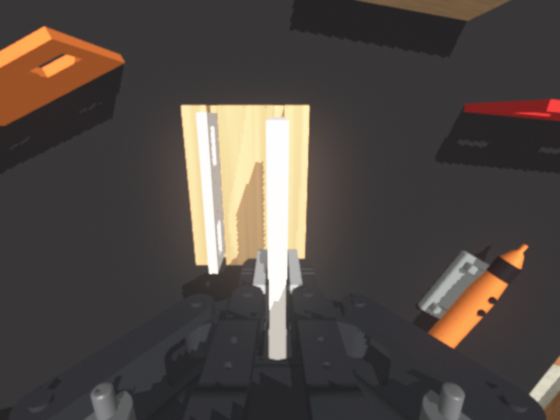

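View pics/scene4.png

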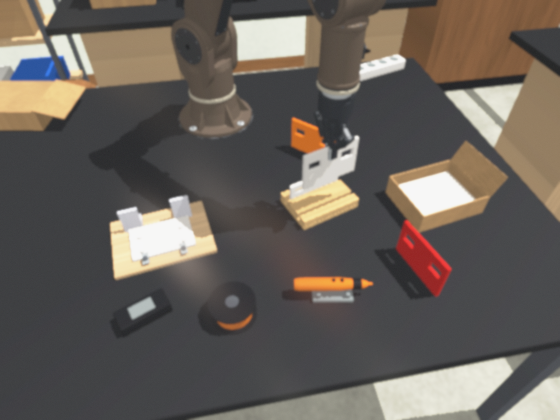

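The panel is held, with its top edge at (278,118)–(278,358) in the wrist view. The groove it came from is empty and the low panel is still in place.

```bash
python3 - <<'E'
import g as G, cv2, numpy as np
f=G.grab_frame("wrist"); K=f["K"];H=f["hand_eye"]
g=cv2.cvtColor(f["color"],cv2.COLOR_RGB2GRAY).astype(int)
print(g[112:124,278],g[352:362,278]); print(g[130,264:294]); print(g[340,264:294])
def tool(u,v,zt=-.0565):
    d=H[:3,:3]@np.array([(u-K[0,2])/K[0,0],-(v-K[1,2])/K[1,1],-1]); c=H[:3,3]; return c+d*(zt-c[2])/d[2]
for uv in [(278,118.5),(277.5,358)]: print(tool(*uv).round(4))
E
```

```text
[241 241 241 240 238 233 229 237 250 254 254 255] [201 200 201 201 201 201 194 163  95  56]
[226 236 250 254 254 254 254 254 254 254 254 254 254 254 254 254 254 254
 254 254 254 254 254 254 251 243 239 238 235 233]
[ 53  58  60  76 123 173 196 200 201 201 201 201 201 201 201 201 201 202
 201 201 195 173 123  75  60  59  54  49  45  45]
[ 0.0751  0.0012 -0.0565]
[-0.0336  0.0012 -0.0565]
```

```bash
python3 -c "
from g import *
rel([.5033,-.1746,.158],8.6)"
```

```text
now [0.5109 0.2562 0.158 ] shift mm [-4.049e+02 -1.472e+02  1.000e-01] turn deg [-2.000e-02  1.000e-02  1.037e+01] F [-0.2  1.   0.1] M [ 0.02 -0.01 -0.05] open 0.085 t 6.75
```

```bash
python3 -m creep '[[[1,-9,-3.3,0,0,0,0],[1,-28,-10,0,0,0,0],[1,-56,-20,0,0,0,0],[1,-85,-31,0,0,0,0],[1,-115,-42,0,0,0,0]]]'
python3 -m creep '[[[1,-30,-11,0,0,0,0],[1,-60,-22,0,0,0,0],[1,-90,-33,0,0,0,0],[1,-120,-44,0,0,0,0],[1,-150,-55,0,0,0,0]]]'
python3 -m creep '[[[1,-30,-11,0,0,0,2],[1,-58,-21,0,0,0,4],[1,-80,-29,0,0,0,6],[1,-96,-35,0,0,0,8],[1,-105,-38,0,0,0,10]]]'
python3 -m creep '[[[1,0,0,0,0,0,0],[1,0,0,0,0,0,0],[1,0,0,0,0,0,0],[1,0,0,0,0,0,0],[1,0,0,0,0,0,0]]]'
python3 -c "
from g import *
rel([.5033,-.1746,.158],8.6)"
```

```text
time_s: 7.17
eef_pos: [0.5083, 0.1322, 0.1582]
tcp_rot: [1.824, 2.558, -0.0]
contact_force: [0.3, 0.1, -1.8]
opening: 0.083
time_s: 7.58
eef_pos: [0.5048, -0.0281, 0.1584]
tcp_rot: [1.825, 2.557, 0.0]
contact_force: [0.2, 0.9, -2.0]
opening: 0.085
time_s: 8.0
eef_pos: [0.5029, -0.1404, 0.1584]
tcp_rot: [2.047, 2.382, -0.001]
contact_force: [-0.6, -0.2, -1.2]
opening: 0.08
time_s: 8.42
eef_pos: [0.5038, -0.1361, 0.1581]
tcp_rot: [-2.038, -2.391, -0.0]
contact_force: [0.7, 0.4, -0.2]
opening: 0.084
now [ 0.5038 -0.1361  0.1581] shift mm [-38.   -6.6   0.1] turn deg [-0.   -0.03  0.52] F [ 0.7  0.4 -0.2] M [-0.06 -0.01 -0.01] open 0.084 t 8.42
```

```bash
python3 -m creep '[[[1,-6,-1,0,0,0,0.3],[1,-15,-3,0,0,0,0.5],[1,-25,-4.5,0,0,0,0.5],[1,-33,-6,0,0,0,0.5],[1,-37,-6.5,0,0,0,0.5]]]'
python3 -m creep '[[[1,0,0,0,0,0,0],[1,0,0,0,0,0,0],[1,0,0,0,0,0,0],[1,0,0,0,0,0,0],[1,0,0,0,0,0,0]]]'
python3 -m creep '[[[1,0,0,0,0,0,0],[1,0,0,0,0,0,0],[1,0,0,0,0,0,0],[1,0,0,0,0,0,0],[1,0,0,0,0,0,0]]]'
python3 - <<'E'
from g import *
import cv2
rel([.5033,-.1746,.158],8.6)
for n in ("wrist","scene","top"):
    f=grab_frame(n); cv2.imwrite(f"pics/{n}5.png",f["color"][:,:,::-1])
rel([.5033,-.1746,.158],8.6)
E
```

```text
time_s: 8.83
eef_pos: [0.5026, -0.1774, 0.1583]
tcp_rot: [2.054, 2.377, -0.001]
contact_force: [-0.1, 0.5, -0.9]
opening: 0.08
time_s: 9.25
eef_pos: [0.503, -0.1746, 0.1582]
tcp_rot: [-2.05, -2.38, -0.0]
contact_force: [-0.7, -0.3, -1.3]
opening: 0.084
time_s: 9.67
eef_pos: [0.5029, -0.1751, 0.1582]
tcp_rot: [2.051, 2.379, 0.0]
contact_force: [-0.4, 1.1, -1.7]
opening: 0.084
now [ 0.5029 -0.1751  0.1582] shift mm [0.4 0.4 0.2] turn deg [ 0.    0.   -0.13] F [-0.4  1.1 -1.7] M [-0.   -0.01  0.01] open 0.084 t 9.67
now [ 0.5029 -0.1751  0.1582] shift mm [0.4 0.5 0.2] turn deg [ 0.   -0.   -0.13] F [ 0.6 -0.3 -1.2] M [ 0.    0.03 -0.04] open 0.084 t 9.82
```

View pics/wrist5.png

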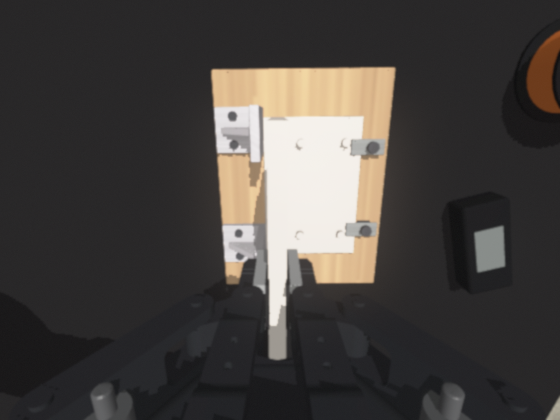

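View pics/scene5.png

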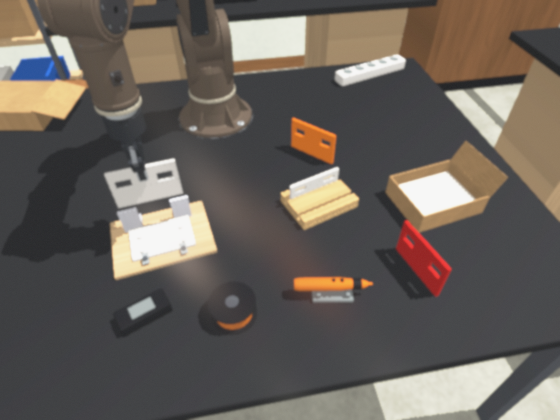

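The wrist view shows the jig under the panel: left square at about (238,130), right square at about (243,242), floor spanning (265–362, 117–252). I'll zoom in and fit the jig pose from this camera.

```bash
python3 - <<'E'
import cv2
im=cv2.imread("pics/wrist5.png")
cv2.imwrite("pics/w5c.png",cv2.resize(im[60:210,205:405],None,fx=4,fy=4,interpolation=cv2.INTER_CUBIC))
cv2.imwrite("pics/w5d.png",cv2.resize(im[205:295,205:405],None,fx=4,fy=4,interpolation=cv2.INTER_CUBIC))
E
```

```text
(no output)
```

View pics/w5c.png

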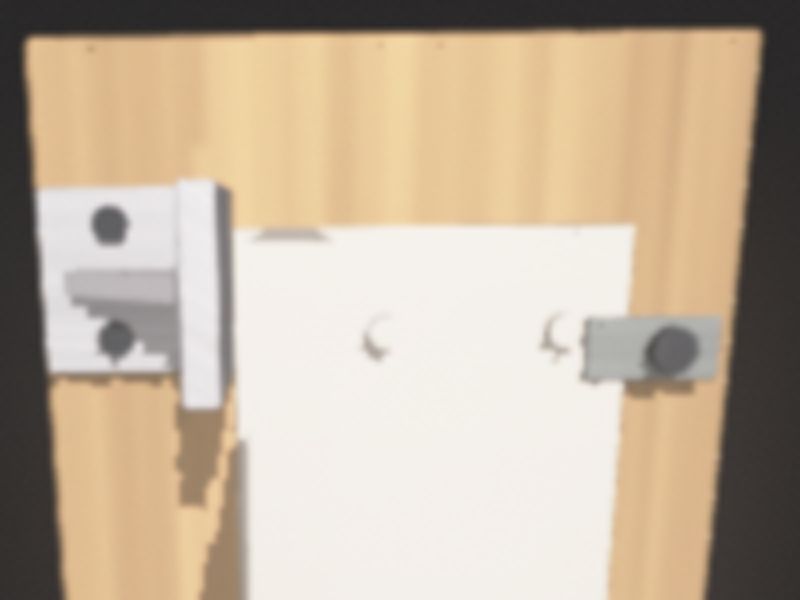

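View pics/w5d.png

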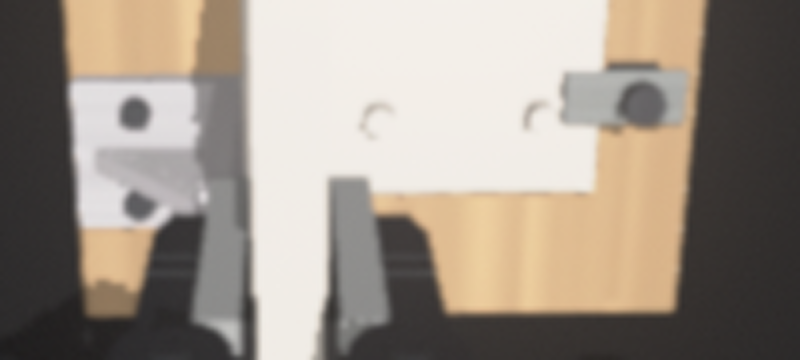

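```bash
python3 - <<'E'
from h import *
import g as G
from scipy.spatial.transform import Rotation as R
o=G.observe(); f=G.grab_frame("wrist"); H=f["hand_eye"]; Tt=np.eye(4); Tt[:3,:3]=R.from_rotvec(o["tcp_rot"]).as_matrix(); Tt[:3,3]=o["eef_pos"]
K['w']=f["K"]; T['w']=Tt@H
c=lambda u:unc(u,[205,60],4); d=lambda u:unc(u,[205,205],4)
pts=[[-90,120,12],[90,120,12],[60,75,20],[-40,85,82],[-40,40,82],[90,-120,12],[-90,-120,12],[60,-75,20]]
U=np.r_[c([[27,37],[762,30],[634,225],[217,180],[221,408]]),d([[675,312],[83,318],[593,192]])]
for s,n in ((slice(0,8),'all'),(slice(3,5),'sq')):
    p=fit([('w',pts[s],U[s])],[.528,-.17,.15],n)  if n=='all' else p
p0=p
# free z/tilt check: also fit with camera offset (dx,dy,dz)
fn=lambda q:(proj('w',w(q[:3],pts)+[0,0,q[3]])-U).ravel()
r=least_squares(fn,[*p0,0]);print(r.x.round(4),np.sqrt(np.mean(r.fun**2)).round(2))
print(proj('w',w(p0,[[-40,85,82],[-40,40,82]])),U[3:5])
for q in (p0,r.x): 
    s=w(q[:3],[[-36,0,20]])[0]; print("seat",s.round(4), "rel tool",(Tt[:3,:3].T@(s-Tt[:3,3])).round(4))
s=w([.528,-.1708,.150],[[-36,0,20]])[0]; print("ext seat",s.round(4),"rel tool",(Tt[:3,:3].T@(s-Tt[:3,3])).round(4))
G.rel([.5033,-.1746,.158],8.6)
E
```

```text
Traceback (most recent call last):
  File "h.py", line 18, in fit
    return best
           ^^^^
UnboundLocalError: cannot access local variable 'best' where it is not associated with a value
```

```bash
sed -i "s/for sub in ('st','s','t')/for sub in ('stw','s','t')/; s/sub=='st'/sub=='stw'/" h.py; python3 - <<'E'
from h import *
import g as G
from scipy.spatial.transform import Rotation as R
o=G.observe(); f=G.grab_frame("wrist"); H=f["hand_eye"]; Tt=np.eye(4); Tt[:3,:3]=R.from_rotvec(o["tcp_rot"]).as_matrix(); Tt[:3,3]=o["eef_pos"]
K['w']=f["K"]; T['w']=Tt@H
c=lambda u:unc(u,[205,60],4); d=lambda u:unc(u,[205,205],4)
pts=[[-90,120,12],[90,120,12],[60,75,20],[-40,85,82],[-40,40,82],[90,-120,12],[-90,-120,12],[60,-75,20]]
U=np.r_[c([[27,37],[762,30],[634,225],[217,180],[221,408]]),d([[675,312],[83,318],[593,192]])]
p0=fit([('w',pts,U)],[.528,-.17,.15],'all')
fn=lambda q:(proj('w',w(q[:3],pts)+[0,0,q[3]])-U).ravel()
r=least_squares(fn,[*p0,0]);print(r.x.round(4),np.sqrt(np.mean(r.fun**2)).round(2))
for q in (p0,r.x): 
    s=w(q[:3],[[-36,0,20]])[0]; print("seat",s.round(4), "rel tool",(Tt[:3,:3].T@(s-Tt[:3,3])).round(4))
s=w([.528,-.1708,.150],[[-36,0,20]])[0]; print("ext seat",s.round(4),"rel tool",(Tt[:3,:3].T@(s-Tt[:3,3])).round(4))
G.rel([.5033,-.1746,.158],8.6)
E
```

```text
all stw [ 0.53   -0.1724  0.1574] deg 9.02 rms 0.36
[[-0.9, -0.2], [0.7, -0.1], [0.3, 0.0], [-0.4, -0.1], [0.2, 0.4], [-0.2, 0.3], [0.4, -0.2], [-0.1, 0.1]]
[ 0.5301 -0.1725  0.1573 -0.0007] 0.32
seat [ 0.4945 -0.1781  0.02  ] rel tool [-0.0017 -0.0088  0.1382]
seat [ 0.4945 -0.1781  0.02  ] rel tool [-0.0018 -0.0087  0.1382]
ext seat [ 0.4924 -0.1762  0.02  ] rel tool [ 0.0005 -0.0105  0.1382]
now [ 0.5029 -0.1751  0.1582] shift mm [0.4 0.5 0.2] turn deg [-0.   -0.   -0.13] F [-0.5 -0.7 -2.1] M [-0.   -0.   -0.07] open 0.084 t 9.92
```

```bash
python3 -m creep '[[[1,0,0,5,0,0,0],[1,-1,0,17,0,0,0],[1,-1,0,32,0,0,0],[1,-1,0,46,0,0,0],[1,-1,0,56,0,0,0]]]'
python3 -m creep '[[[1,0,0,8,0,0,0],[1,0,0,16,0,0,0],[1,0,0,22,0,0,0],[1,0,0,26,0,0,0],[1,0,0,28,0,0,0]]]'
python3 -m creep '[[[1,0,0,0,0,0,0],[1,0,0,0,0,0,0],[1,0,0,0,0,0,0],[1,0,0,0,0,0,0],[1,0,0,0,0,0,0]]]'
python3 -m creep '[[[1,0,0,0,0,0,0],[1,0,0,0,0,0,0],[1,0,0,0,0,0,0],[1,0,0,0,0,0,0],[1,0,0,0,0,0,0]]]'
python3 - <<'E'
from g import *
import cv2
rel([.4935,-.177,.0635],8.75)
for n in ("wrist","scene","top"):
    f=grab_frame(n); cv2.imwrite(f"pics/{n}6.png",f["color"][:,:,::-1])
rel([.4935,-.177,.0635],8.75)
s=cv2.imread("pics/scene6.png");t=cv2.imread("pics/top6.png")
cv2.imwrite("pics/s6c.png",cv2.resize(s[150:285,95:235],None,fx=4.4,fy=4.4,interpolation=cv2.INTER_CUBIC))
E
```

```text
time_s: 10.33
eef_pos: [0.5025, -0.1759, 0.1008]
tcp_rot: [-2.051, -2.379, 0.001]
contact_force: [-0.5, -0.2, -1.9]
opening: 0.086
time_s: 10.75
eef_pos: [0.503, -0.1761, 0.0738]
tcp_rot: [-2.051, -2.379, 0.0]
contact_force: [0.8, 0.2, -0.5]
opening: 0.084
time_s: 11.17
eef_pos: [0.5033, -0.1761, 0.0745]
tcp_rot: [2.051, 2.379, 0.001]
contact_force: [0.5, 0.8, -1.6]
opening: 0.084
time_s: 11.58
eef_pos: [0.503, -0.1761, 0.0742]
tcp_rot: [-2.051, -2.379, -0.0]
contact_force: [-0.2, -0.2, -2.3]
opening: 0.083
now [ 0.503  -0.1761  0.0742] shift mm [ 0.5 -9.6 10.7] turn deg [-0.   -0.   -0.28] F [-0.2 -0.2 -2.3] M [-0.02 -0.01  0.01] open 0.083 t 11.58
now [ 0.503  -0.1761  0.0742] shift mm [ 0.5 -9.6 10.7] turn deg [-0.   -0.   -0.28] F [-0.5  0.4 -1.5] M [ 0.    0.05 -0.  ] open 0.086 t 11.73
```

View pics/wrist6.png

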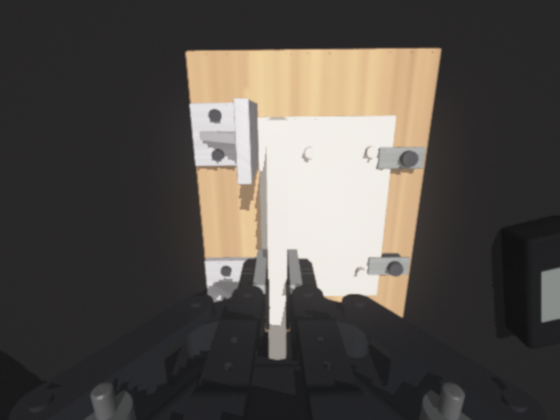

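View pics/s6c.png

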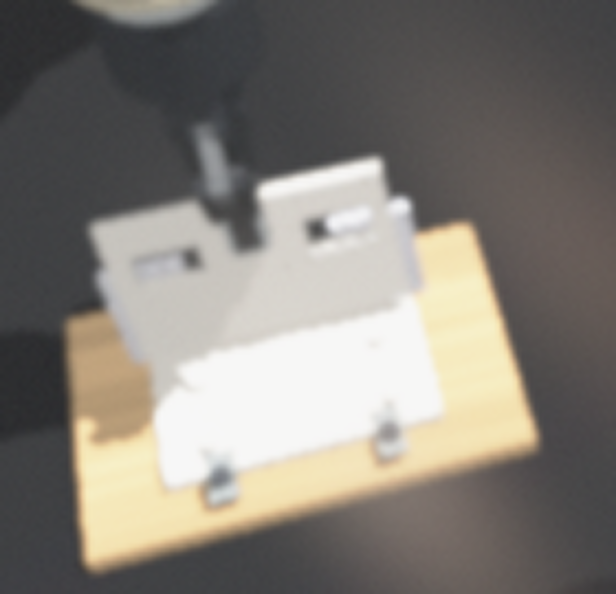

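```bash
python3 - <<'E'
from h import *
s=lambda u:unc(u,[95,150],4.4)
p=fit([('s',[[4,-75,130.7],[4,75,130.7]],s([[92,229],[387,172]]))],[.503,-.176,.15],'panel')
j=np.array([.5289,-.1692,.1497])
d=p[:2]-j[:2];c,q=np.cos(j[2]),np.sin(j[2]);print("panel in jig",c*d[0]+q*d[1],-q*d[0]+c*d[1],'seat x -.036')
E
```

```text
panel stw [ 0.502  -0.1719  0.1039] deg 5.95 rms 0.47
[[0.6, -0.0], [-0.7, 0.1]]
panel s [ 0.502  -0.1719  0.1039] deg 5.95 rms 0.47
panel in jig -0.027043073167693225 0.0013128311300658643 seat x -.036
```

```bash
python3 -m creep '[[[1,0,0,2,0,0,0],[1,0,0,4.5,0,0,0],[1,0,0,7,0,0,0],[1,0,0,8.5,0,0,0],[1,0,0,8.5,0,0,0]]]'
python3 -m creep '[[[1,0,0,0,0,0,0],[1,0,0,0,0,0,0],[1,0,0,0,0,0,0],[1,0,0,0,0,0,0],[1,0,0,0,0,0,0]]]'
python3 -m creep '[[[1,0,0,0.3,0,0,0],[1,0,0,0.6,0,0,0],[1,0,0,0.9,0,0,0],[1,0,0,1.2,0,0,0],[1,0,0,1.2,0,0,0]]]'
python3 -m creep '[[[1,0,0,0,0,0,0],[1,0,0,0,0,0,0],[1,0,0,0,0,0,0],[1,0,0,0,0,0,0],[1,0,0,0,0,0,0]]]'
python3 -c "
from g import *
rel([.4935,-.177,.0635],8.75)"
```

```text
time_s: 12.15
eef_pos: [0.5027, -0.176, 0.0652]
tcp_rot: [-2.051, -2.379, 0.001]
contact_force: [0.3, -0.2, -0.7]
opening: 0.085
time_s: 12.57
eef_pos: [0.5031, -0.1761, 0.0658]
tcp_rot: [2.051, 2.379, 0.0]
contact_force: [-0.1, -0.4, -1.3]
opening: 0.084
time_s: 12.98
eef_pos: [0.503, -0.176, 0.0644]
tcp_rot: [-2.051, -2.379, -0.0]
contact_force: [1.1, -0.5, -1.7]
opening: 0.084
time_s: 13.4
eef_pos: [0.5031, -0.1761, 0.0645]
tcp_rot: [2.051, 2.379, 0.0]
contact_force: [-1.1, -0.1, -1.9]
opening: 0.08
now [ 0.5031 -0.1761  0.0645] shift mm [ 0.5 -9.6  1. ] turn deg [ 0.   -0.   -0.28] F [-1.1 -0.1 -1.9] M [ 0.03 -0.    0.02] open 0.08 t 13.4
```

```bash
for i in 1 2; do python3 -m creep '[[[1,0,0,0.2,0,0,0],[1,0,0,0.5,0,0,0],[1,0,0,0.5,0,0,0],[1,0,0,0.5,0,0,0],[1,0,0,0.5,0,0,0]]]'; done
python3 -m creep '[[[1,0,-1,0,0,0,0],[1,0,-2,0,0,0,0],[1,0,-3,0,0,0,0],[1,0,-4,0,0,0,0],[1,0,-5,0,0,0,0]]]'
python3 -m creep '[[[1,0,0,0,0,0,0],[1,0,0,0,0,0,0],[1,0,0,0,0,0,0],[1,0,0,0,0,0,0],[1,0,0,0,0,0,0]]]'
python3 -c "
from g import *
rel([.4935,-.177,.0635],8.75)"
```

```text
time_s: 13.82
eef_pos: [0.5031, -0.176, 0.064]
tcp_rot: [-2.051, -2.379, -0.0]
contact_force: [-0.1, 0.4, -2.3]
opening: 0.081
time_s: 14.23
eef_pos: [0.5031, -0.1761, 0.0635]
tcp_rot: [2.051, 2.379, 0.0]
contact_force: [-0.4, -0.0, -0.6]
opening: 0.082
time_s: 14.65
eef_pos: [0.498, -0.1769, 0.0635]
tcp_rot: [2.051, 2.379, 0.0]
contact_force: [0.4, -1.0, -0.6]
opening: 0.082
time_s: 15.07
eef_pos: [0.498, -0.1768, 0.0635]
tcp_rot: [-2.051, -2.379, 0.0]
contact_force: [-1.5, -0.7, 0.8]
opening: 0.082
now [ 0.498  -0.1768  0.0635] shift mm [ 0.5 -4.4 -0. ] turn deg [-0.01 -0.01 -0.29] F [-1.5 -0.7  0.8] M [-0.03  0.28 -0.03] open 0.082 t 15.07
```

```bash
python3 -m creep '[[[1,0,-0.5,0,0,0,0],[1,0,-1,0,0,0,0],[1,0,-1.5,0,0,0,0],[1,0,-2,0,0,0,0],[1,0,-2.5,0,0,0,0]]]'
for i in 1 2; do python3 -m creep '[[[1,0,-0.3,0,0,0,0],[1,0,-0.5,0,0,0,0],[1,0,-0.7,0,0,0,0],[1,0,-0.7,0,0,0,0],[1,0,-0.7,0,0,0,0]]]'; done
python3 -c "
from g import *
rel([.4935,-.177,.0635],8.75)"
```

```text
time_s: 15.48
eef_pos: [0.4957, -0.1772, 0.0635]
tcp_rot: [2.051, 2.379, 0.0]
contact_force: [0.0, 0.4, -0.6]
opening: 0.083
time_s: 15.9
eef_pos: [0.4949, -0.1773, 0.0635]
tcp_rot: [2.051, 2.379, 0.0]
contact_force: [0.3, -0.6, -0.4]
opening: 0.086
time_s: 16.32
eef_pos: [0.4942, -0.1774, 0.0635]
tcp_rot: [-2.051, -2.379, -0.0]
contact_force: [0.9, 1.2, -0.8]
opening: 0.086
now [ 0.4942 -0.1774  0.0635] shift mm [ 0.5 -0.7  0. ] turn deg [-0.   -0.   -0.28] F [ 0.9  1.2 -0.8] M [-0.04 -0.09  0.02] open 0.086 t 16.32
```

```bash
for i in 1 2 3; do python3 -m creep '[[[1,0,-0.2,0,0,0,0],[1,0,-0.4,0,0,0,0],[1,0,-0.4,0,0,0,0],[1,0,-0.4,0,0,0,0]]]'; done
```

```text
time_s: 16.65
eef_pos: [0.4939, -0.1774, 0.0635]
tcp_rot: [2.051, 2.379, 0.0]
contact_force: [1.0, 0.2, -1.0]
opening: 0.086
time_s: 16.98
eef_pos: [0.4938, -0.1775, 0.0636]
tcp_rot: [2.051, 2.379, 0.0]
contact_force: [1.7, 1.3, -2.6]
opening: 0.078
time_s: 17.32
eef_pos: [0.4935, -0.1775, 0.0636]
tcp_rot: [2.051, 2.379, 0.001]
contact_force: [3.9, 0.4, -2.8]
opening: 0.081
```

```bash
for i in 1 2; do python3 -m creep '[[[1,0,-0.2,0,0,0,0],[1,0,-0.3,0,0,0,0],[1,0,-0.3,0,0,0,0],[1,0,-0.3,0,0,0,0]]]'; done
python3 -m creep '[[[1,0,0,0,0,0,0],[1,0,0,0,0,0,0]]]'
python3 -c "
from g import *
rel([.4935,-.177,.0635],8.75)"
```

```text
time_s: 17.65
eef_pos: [0.4934, -0.1775, 0.0636]
tcp_rot: [2.05, 2.379, 0.001]
contact_force: [5.5, 0.3, -3.3]
opening: 0.087
time_s: 17.98
eef_pos: [0.4933, -0.1776, 0.0637]
tcp_rot: [2.05, 2.379, 0.001]
contact_force: [5.8, 0.3, -3.9]
opening: 0.085
time_s: 18.15
eef_pos: [0.4933, -0.1776, 0.0637]
tcp_rot: [2.05, 2.379, 0.001]
contact_force: [5.7, -0.2, -3.4]
opening: 0.087
now [ 0.4933 -0.1776  0.0637] shift mm [0.5 0.3 0.2] turn deg [ 0.07  0.02 -0.24] F [ 5.7 -0.2 -3.4] M [ 0.27 -1.38  0.43] open 0.087 t 18.15
```

```bash
for i in 1 2; do python3 -m creep '[[[1,0,0,0,0,0,-0.1],[1,0,0,0,0,0,-0.2],[1,0,0,0,0,0,-0.2],[1,0,0,0,0,0,-0.2]]]'; python3 -c "
from g import *
rel([.4935,-.177,.0635],8.75)"; done
```

```text
time_s: 18.48
eef_pos: [0.4932, -0.1775, 0.0636]
tcp_rot: [2.046, 2.383, 0.001]
contact_force: [6.2, 1.4, -3.2]
opening: 0.081
now [ 0.4932 -0.1775  0.0636] shift mm [0.5 0.4 0.1] turn deg [ 0.07  0.02 -0.06] F [ 6.2  1.4 -3.2] M [ 0.27 -1.33  0.33] open 0.081 t 18.48
time_s: 18.82
eef_pos: [0.4932, -0.1775, 0.0636]
tcp_rot: [2.042, 2.386, 0.001]
contact_force: [6.0, 0.9, -4.1]
opening: 0.084
now [ 0.4932 -0.1775  0.0636] shift mm [0.5 0.3 0.1] turn deg [0.07 0.02 0.12] F [ 6.   0.9 -4.1] M [ 0.26 -1.35  0.19] open 0.084 t 18.82
```

```bash
python3 -m creep '[[[1,0,0,0,0,0,-0.1],[1,0,0,0,0,0,-0.25],[1,0,0,0,0,0,-0.25],[1,0,0,0,0,0,-0.25]]]'; python3 -c "
from g import *
rel([.4935,-.177,.0635],8.75)"
```

```text
time_s: 19.15
eef_pos: [0.4932, -0.1775, 0.0636]
tcp_rot: [2.038, 2.39, 0.001]
contact_force: [5.2, 1.7, -3.7]
opening: 0.088
now [ 0.4932 -0.1775  0.0636] shift mm [0.5 0.4 0.1] turn deg [0.07 0.01 0.35] F [ 5.2  1.7 -3.7] M [ 0.29 -1.39 -0.03] open 0.088 t 19.15
```

```bash
python3 -m creep '[[[1,0,-0.2,0.2,0,0,0],[1,0,-0.4,0.4,0,0,0],[1,0,-0.4,0.4,0,0,0],[1,0,-0.4,0.4,0,0,0]]]'; python3 -c "
from g import *
rel([.4935,-.177,.0635],8.75)"
python3 -m creep '[[[1,0,-0.2,0,0,0,0],[1,0,-0.4,0,0,0,0],[1,0,-0.4,0,0,0,0],[1,0,-0.4,0,0,0,0]]]'; python3 -c "
from g import *
rel([.4935,-.177,.0635],8.75)"
```

```text
time_s: 19.48
eef_pos: [0.4933, -0.1775, 0.0636]
tcp_rot: [2.037, 2.39, 0.002]
contact_force: [5.7, 1.0, 0.3]
opening: 0.083
now [ 0.4933 -0.1775  0.0636] shift mm [0.5 0.3 0.1] turn deg [0.12 0.01 0.35] F [5.7 1.  0.3] M [ 0.38 -1.27 -0.06] open 0.083 t 19.48
time_s: 19.82
eef_pos: [0.4932, -0.1776, 0.0636]
tcp_rot: [2.037, 2.389, 0.003]
contact_force: [6.5, 2.4, -1.1]
opening: 0.08
now [ 0.4932 -0.1776  0.0636] shift mm [0.5 0.4 0.1] turn deg [0.15 0.02 0.36] F [ 6.5  2.4 -1.1] M [ 0.41 -1.62 -0.09] open 0.08 t 19.82
```

```bash
for i in 1 2; do python3 -m creep '[[[1,0,-0.2,0.1,0,0,0],[1,0,-0.4,0.1,0,0,0],[1,0,-0.4,0.1,0,0,0],[1,0,-0.4,0.1,0,0,0]]]'; python3 -c "
from g import *
rel([.4935,-.177,.0635],8.75)"; done
```

```text
time_s: 20.15
eef_pos: [0.4932, -0.1776, 0.0636]
tcp_rot: [2.036, 2.389, 0.003]
contact_force: [7.2, 1.4, -1.1]
opening: 0.084
now [ 0.4932 -0.1776  0.0636] shift mm [0.5 0.4 0.1] turn deg [0.19 0.03 0.37] F [ 7.2  1.4 -1.1] M [ 0.47 -1.79 -0.05] open 0.084 t 20.15
time_s: 20.48
eef_pos: [0.4932, -0.1776, 0.0636]
tcp_rot: [2.036, 2.389, 0.004]
contact_force: [8.3, 3.0, -1.7]
opening: 0.08
now [ 0.4932 -0.1776  0.0636] shift mm [0.5 0.4 0.1] turn deg [0.22 0.04 0.38] F [ 8.3  3.  -1.7] M [ 0.58 -2.01 -0.17] open 0.08 t 20.48
```

```bash
python3 -m creep '[[[1,0,-0.2,0.1,0,0,0],[1,0,-0.5,0.1,0,0,0],[1,0,-0.5,0.1,0,0,0],[1,0,-0.5,0.1,0,0,0]]]'; for i in 1 2 3 4 5 6 7; do python3 -m creep '[[[1,0,0,0,0,0,0],[1,0,0,0,0,0,0],[1,0,0,0,0,0,0],[1,0,0,0,0,0,0],[1,0,0,0,0,0,0]]]' | grep -E "time|force"; done;  python3 - <<'E'
from g import *
import cv2
rel([.4935,-.177,.0635],8.75)
for n in ("wrist","scene","top"):
    f=grab_frame(n); cv2.imwrite(f"pics/{n}7.png",f["color"][:,:,::-1])
rel([.4935,-.177,.0635],8.75)
s=cv2.imread("pics/scene7.png");t=cv2.imread("pics/top7.png");w=cv2.imread("pics/wrist7.png")
a=cv2.resize(s[150:285,95:235],(560,540),interpolation=cv2.INTER_CUBIC)
cv2.imwrite("pics/s7c.png",a)
cv2.imwrite("pics/w7c.png",cv2.resize(w[40:310,180:450],(800,600),interpolation=cv2.INTER_CUBIC))
E
```

```text
time_s: 20.82
eef_pos: [0.4932, -0.1776, 0.0636]
tcp_rot: [2.035, 2.389, 0.005]
contact_force: [9.4, 3.1, -1.3]
opening: 0.084
time_s: 21.23
contact_force: [9.9, 1.8, -1.4]
time_s: 21.65
contact_force: [10.4, 2.9, -1.3]
time_s: 22.07
contact_force: [10.0, 2.4, -1.0]
time_s: 22.48
contact_force: [10.3, 3.3, -1.2]
time_s: 22.9
contact_force: [10.4, 2.7, -2.0]
time_s: 23.32
contact_force: [10.5, 1.4, -1.8]
time_s: 23.73
contact_force: [10.3, 2.9, -1.7]
now [ 0.4932 -0.1776  0.0636] shift mm [0.5 0.4 0.1] turn deg [0.26 0.05 0.39] F [10.3  2.9 -1.7] M [ 0.65 -2.23 -0.1 ] open 0.08 t 23.73
now [ 0.4932 -0.1776  0.0636] shift mm [0.6 0.4 0.1] turn deg [0.27 0.05 0.39] F [ 9.5  3.2 -2.6] M [ 0.66 -2.25 -0.14] open 0.084 t 23.88
```

View pics/s7c.png

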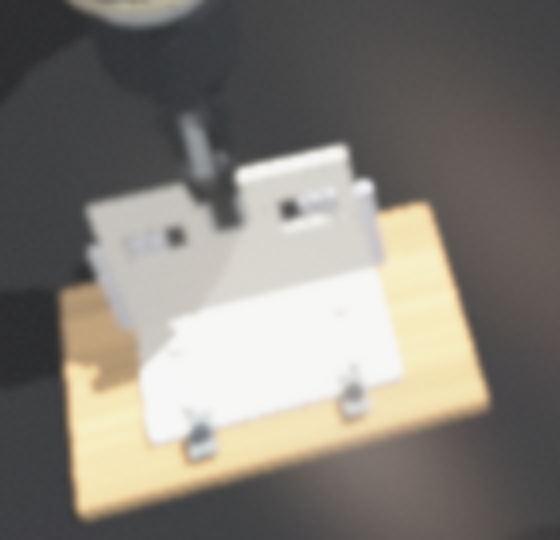

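View pics/w7c.png

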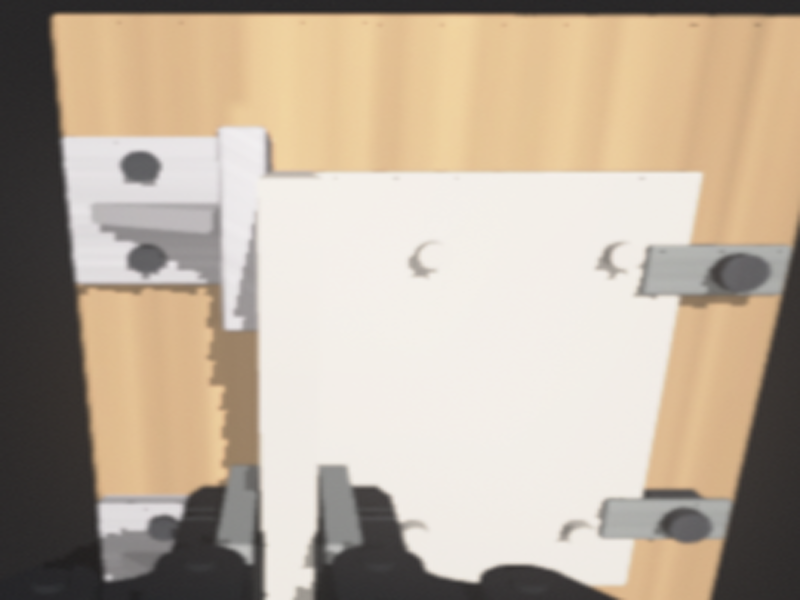

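The wrist view shows the panel lying against the left square, with no gap at crop (258,180–330). The scene view shows its ends in line with the floor ends. I'll measure the offset along the squares.

```bash
python3 - <<'E'
import g as G, numpy as np, cv2
o=G.observe(); f=G.grab_frame("wrist"); G.WR=f
from scipy.spatial.transform import Rotation as R
y=R.from_rotvec(o["tcp_rot"]).as_matrix()[:,0]
c=lambda u,v:(180+(u+.5)*270/800-.5, 40+(v+.5)*270/600-.5)
t=o["eef_pos"]
for n,uv,z,j in [("panel end",c(290,177),.120,.075),("square out",c(243,127),.082,.085),("square in",c(240,330),.082,.040),("floor end",c(480,173),.020,.075),("floor end far",c(500,584),.02,-.075),("board end",c(430,14),.012,.12)]:
    print(n,"along",round(float((G.wray(uv,z,o)-t)@y),4),"-> centre",round(float((G.wray(uv,z,o)-t)@y-j),4))
E
```

```text
panel end along 0.075 -> centre -0.0
square out along 0.0844 -> centre -0.0006
square in along 0.0398 -> centre -0.0002
floor end along 0.074 -> centre -0.001
floor end far along -0.075 -> centre 0.0
board end along 0.1194 -> centre -0.0006
```

```bash
python3 -m creep '[[[1,0,0,0,0,0,0],[1,0,0,0,0,0,0],[1,0,0,0,0,0,0],[1,0,0,0,0,0,0],[1,0,0,0,0,0,0]]]'; python3 -c "
from g import *
rel([.4935,-.177,.0635],8.75); print(close_job())"
```

```text
time_s: 24.35
eef_pos: [0.4932, -0.1776, 0.0636]
tcp_rot: [2.035, 2.388, 0.005]
contact_force: [9.7, 2.5, -2.2]
opening: 0.084
now [ 0.4932 -0.1776  0.0636] shift mm [0.6 0.4 0.1] turn deg [0.27 0.05 0.39] F [ 9.7  2.5 -2.2] M [ 0.67 -2.29 -0.17] open 0.084 t 24.35
the job is handed in; nothing more can be done
None
```

I lifted the tall panel out of the rack and stood it on the box floor against both squares. I handed the job in at 24.4 s with the gripper still holding and pressing it; no verdict was reported.

- **Force:** the press on the squares held steady at about 10 N (9.7 to 10.6 N) for more than 3 s. The net vertical force was about the panel's own weight.
- **Both squares touched:** at first the panel touched only the right-hand square. I turned it about 0.7° until the twisting moment at the wrist was almost zero, which points to both squares sharing the load. I could not measure each square's force separately.
- **Position:** the wrist camera put the panel within about 1 mm of centre along the squares. From the gripper height, its underside is within about 0.2 mm of the floor top, assuming no slip in the grip. The tool was tilted about 0.3°.
- **Disagreements:** the cameras differed by about 2 to 3 mm on where the jig and the panel were, so I relied on contact and the wrist camera at the end. One rough fit of the panel from the scene camera gave a yaw of 6° against about 9°. I discarded it because the corners it used were too blurred to read reliably.
- **Other things:** the low panel looked undisturbed after the lift and I moved nothing else on purpose. I did not measure the bystanders again at the end.

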